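# Pack the wheel bearing into the tool case

## Robot

A 7-joint arm with a two-finger parallel gripper is mounted at the origin on the work surface. World frame = base frame: x ahead of the robot, y to its left, z up, the work surface at z = 0. Lengths are in m, angles in rad, forces in N, time in s.
With the tool pointing down it reaches from about 0.425 to 1.025 m from the base axis. Payload 3.6 kg.
Tool frame: the origin (TCP) lies midway between the tips of the shut fingers; the grasp point (between the pads) lies 19 mm behind it; x points along the fingers, z is the direction in which the jaws open and shut, and the axes are right-handed (so a half turn about x gives the same grasp; the last joint's range is limited). The gripper opens to 85 mm and grips with 20 to 120 N. Pads are 22 mm wide; open, the fingers measure 114 mm over their backs; the gripper's body (76 mm by 85 mm) begins 54 mm behind the grasp point. The pads swing forward as they close: fully open they stand 13 mm farther back than shut.
Start: joints at [1.113, 0.591, 0.048, 1.609, -0.033, 0.943, -0.034], TCP at [0.259, -0.677, 0.231] pointing down, gripper open.
Joint ranges: [-2.69, 2.69], [-0.47, 2.24], [-1.27, 1.36], [0.19, 2.51], [-1.53, 4.68], [0.08, 2.07], [-3.09, 3.09]. Speed limits (rad/s): [2.57, 2.57, 3.14, 3.14, 3.14, 3.14, 3.14].

## Interface

Orientations are given as a unit quaternion [w, x, y, z].
In Python, from cell import reach, move_linear, movej, ungrasp, gripper_close, sleep, inverse_kinematics, state, read_camera, camera_info, Unreachable, sign_off, recognise, trace, landmark_of gives the robot as it stands. The module is installed in compiled form; this text tells all that it offers. Calls block until the motion is done:
- reach(position, orientation): joint-space move of the TCP to a pose.
- move_linear(position, rotation=None, feed=0.15): straight line of the TCP; rotation=None keeps the orientation; feed is the mean speed in m/s.
- movej(angles): joint-space move.
- ungrasp() and gripper_close(): open the fingers fully, or close them until they stop; the grip force is fixed at half the most.
- sleep(seconds).
- inverse_kinematics(position, orientation): joint angles nearest the present ones, or None.
- state(): the state.
- read_camera(name): name is "side" or "top"; returns the picture (400x640x3 uint8, red, green, blue); there is no depth.
- camera_info(name): a dict with "K" (3x3 intrinsics, pixels), "origin" and "orientation" of the camera in the world. Camera axes: x right, y up, looking along -z (the intrinsics and any distortion apply to the point x, -y, -z); pixel columns grow to the right and rows downward; lengths in m; the calibration is good to about 2 mm. A picture is of the moment at which its call begins. camera_info takes no time and is no camera call.
A pose or a line that the arm cannot do raises Unreachable and nothing moves.
- sign_off(): hands the job in, once; it reports no verdict.
Trained networks look in the newest picture that a camera, given by its name, has taken for a name from the list of things; names that differ only in an ending like _2 or _b are one class to them, and where a whole thing is asked for, a point or a joint stands for the part that bears it (a point fixed in the world has none). Each returns a list of dicts, best first, with "confidence" (0 to 1); they miss things now and then, are a little off and sometimes report something else, mostly with a low value. They report only what shows in the picture. A call takes as long as a camera call. They do not tell look-alikes from the thing itself.
- recognise(thing, camera): "bbox" ([left, top, right, bottom] in pixels, round what is visible of it).
- trace(thing, camera): "region" (400x640 bool, what is visible of it) and "bbox" ([left, top, right, bottom] in pixels, round what is visible of it).
- landmark_of(thing, camera): "uv" ([column, row] in pixels: a listed point, or the origin of a listed thing).
The state is a dict: "time": time; "joint_positions": joint angles; "qvel": joint speeds; "joint_efforts": joint torques, N m; "eef_pos": TCP position; "eef_rot": TCP orientation; "wrist_force": force on the tool from outside, world axes, zero at the start; "wrist_torque": the same for the moment, N m; "width": opening from 0.0 (shut) to 1.0 (fully open).
Only numpy, scipy, OpenCV 4.12 (cv2) and the standard library are available. Lean on these libraries where they do the work, as an engineer would, in place of code of your own. Each camera call takes 0.05 s, during which the arm holds its last target. There are 200 camera calls.

## Task

Move the red can and the blue can out of the cardboard tray and stand them on the green mat, leaving the steel wheel bearing behind them where it is until both are out. Then lift the orange case's cantilever top tray open by its handle, lay the bearing flat in the compartment underneath and lower the tray fully shut over it. Only after that stand each can back, upright, exactly where it stood before (red where red was, blue where blue was), let go of everything, and do not disturb the yellow packet or the tape roll.

Things in the scene. Friction and masses are not known exactly. Their poses are not given: they have to be found in the camera images.
- red_can_mid (a point): red closed can standing upright in the cardboard tray, a cylinder 56 mm in diameter and 110 mm tall, about 0.3 kg; the point is its centre, 55 mm above its underside; z along its axis. To be put back where it stands at the start.
- blue_can_mid (a point): blue closed can, otherwise the same as the red one; the point is its centre, 55 mm above its underside; z along its axis. The two cans' places are swapped at random. To be put back where it stands at the start.
- bearing_mid (a point): steel wheel bearing, a thick ring lying flat (axis upright) in the cardboard tray behind the cans: 50 mm outer diameter, 25 mm bore, 37 mm high, about 0.3 kg; the point is its centre, 18.5 mm above its underside; z along its axis. Too close behind the taller cans for a gripper to reach while they stand there.
- crate: open cardboard tray fixed to the table, 200 mm (its x) by 210 mm (its y) outside, walls 45 mm high and 5 mm thick, floor 5 mm thick; origin at the centre of its underside, z up. The cans stand side by side on its floor near x = -25 mm, y = +47 and -47 mm of its own frame, the bearing near x = +33 mm, y = 0.
- mat: flat green mat fixed to the table, 140 mm (its x) by 210 mm (its y), 4 mm thick; origin at the centre of its underside, z up. Free of things at the start; the side area where both cans stand meanwhile.
- case: orange open-topped tool case fixed to the table, 150 mm (its x) by 170 mm (its y) outside, 60 mm high, walls 5 mm, inner floor 6 mm up, on an orange foot plate 180 by 210 by 6 mm; origin at the centre of its underside, z up. A grey tray with sockets (150 by 170 by 28 mm, underside 62 mm up) covers it when closed; open, the tray's near edge is 91 mm from the case's centre along +x.
- tray_arm (a joint): angle q (rad) of the 110 mm parallel arms that carry the grey tray level: 0 closed, 1.745 fully open. The handle moves from its closed place by 0.110*(sin(q-1.047)+0.866) m along the case's +x and 0.110*(cos(q-1.047)-0.5) m up (open: 166 mm along, 29 mm up; peak 55 mm up). The 0.4 kg tray falls to the nearer end if let go, and its weight holds it there.
- tray_handle (a point): middle of the grey tray's black handle, a round bar 12 mm thick, 110 mm long along the case's y, to be pinched from above across the bar (along the case's x). Closed, it lies over the case's centre 117 mm above the table; a 28 mm high divider stands on the tray's floor below it, its top 27 mm under the bar's centre. Axes as the case's.
- packet_mid (a point): small yellow packet, 36 by 26 by 32 mm high, lying loose in the cardboard tray's corner at +x, +y; the point is its centre. To be left alone.
- tape_mid (a point): roll of tan tape lying flat on the table beyond the work area, 80 mm in diameter, 24 mm high; the point is its centre. To be left alone.
Not all that is in view belongs to the job. What is shaped like the part that bears bearing_mid but purple is not meant.

How it is judged:
On the way, in this order (a step that is already met when the one before it is completed fails the run):
1. both cans stand released on the green mat, the bearing not yet moved and the tray still shut (x of red_can_mid in the frame of mat between -0.07 and 0.07 m and y of red_can_mid in the frame of mat between -0.105 and 0.105 m and height (world z) of each of red_can_mid, blue_can_mid below 0.063 m and angle between each of red_can_mid, blue_can_mid's own z axis and vertical below 0.1 rad and x of blue_can_mid in the frame of mat between -0.07 and 0.07 m and y of blue_can_mid in the frame of mat between -0.105 and 0.105 m and distance of bearing_mid from where it was at the start of the episode below 0.02 m and value of joint tray_arm below 0.1 rad and contact force between the fingers and red_can below 0.5 N and contact force between the fingers and blue_can below 0.5 N), for 0.2 s.
2. the bearing lies flat and released in the compartment, tray open (x of bearing_mid in the frame of case between -0.055 and 0.055 m and y of bearing_mid in the frame of case between -0.065 and 0.065 m and height (world z) of bearing_mid below 0.035 m and angle between bearing_mid's own z axis and vertical below 0.2 rad and contact force between the fingers and bearing below 0.5 N and value of joint tray_arm above 0.9 rad), for 0.2 s.
3. the tray is shut over the bearing, the cans still on the mat (x of bearing_mid in the frame of case between -0.055 and 0.055 m and y of bearing_mid in the frame of case between -0.065 and 0.065 m and height (world z) of bearing_mid below 0.035 m and angle between bearing_mid's own z axis and vertical below 0.2 rad and x of red_can_mid in the frame of mat between -0.07 and 0.07 m and y of red_can_mid in the frame of mat between -0.105 and 0.105 m and height (world z) of each of red_can_mid, blue_can_mid below 0.063 m and angle between each of red_can_mid, blue_can_mid's own z axis and vertical below 0.1 rad and x of blue_can_mid in the frame of mat between -0.07 and 0.07 m and y of blue_can_mid in the frame of mat between -0.105 and 0.105 m and value of joint tray_arm below 0.06 rad), for 0.2 s.
At the end, for the whole second after the job is handed in: The bearing lies flat (axis within 0.2 rad of vertical) on the floor of the case's compartment, the tray is shut (joint below 0.06 rad), and each can stands upright, released and at rest, its centre within 15 mm of where it was at the start (x of bearing_mid in the frame of case between -0.055 and 0.055 m and y of bearing_mid in the frame of case between -0.065 and 0.065 m and height (world z) of bearing_mid below 0.035 m and angle between bearing_mid's own z axis and vertical below 0.2 rad and value of joint tray_arm below 0.06 rad and distance of each of red_can_mid, blue_can_mid from where it was at the start of the episode below 0.015 m and angle between each of red_can_mid, blue_can_mid's own z axis and vertical below 0.1 rad and linear speed of each of red_can, blue_can, bearing below 0.03 m/s and contact force between the fingers and red_can below 0.5 N and contact force between the fingers and blue_can below 0.5 N and contact force between the fingers and bearing below 0.5 N); the robot touches nothing.
It fails at once if a can or the bearing is tipped over (angle between any of red_can_mid, blue_can_mid, bearing_mid's own z axis and vertical above 0.7 rad).
It fails at once if the yellow packet or the tape is disturbed (moved more than 30 mm) (distance of any of packet_mid, tape_mid from where it was at the start of the episode above 0.03 m).
It also fails if it takes over 152 s, if anything falls off the work surface, if the arm or the gripper's body presses on something with over 40 N, if the wrist force passes 120 N, or if a joint passes its speed limit or range.

## Working session

There is one attempt and no reset: what is moved stays moved. The work goes in short steps, each a Python script; the robot and the scene stay as the last script left them, time stands still between calls to the robot, and variables do not carry over. Pictures are saved under pics/ and viewed, about 12 in all and at most 16, crops included, and the job is handed in when it is done.

```bash
mkdir -p pics; cat > h.py <<'E'
import numpy as np, cv2
from scipy.spatial.transform import Rotation as R
from cell import *
def cam(n):
    c=camera_info(n); q=c["orientation"]
    return np.array(c["K"]),np.array(c["origin"]),R.from_quat([q[1],q[2],q[3],q[0]]).as_matrix(),c
def ray(n,uv):
    K,o,M,_=cam(n); d=np.linalg.inv(K)@[uv[0],uv[1],1]; return o,M@(d*[1,-1,-1])
def at_z(n,uv,z):
    o,d=ray(n,uv); return o+d*(z-o[2])/d[2]
def proj(n,p):
    K,o,M,_=cam(n); v=K@((M.T@(np.array(p)-o))*[1,-1,-1]); return v[:2]/v[2]
def tri(uv1,uv2):
    A=np.zeros((3,3));b=np.zeros(3);rs=[ray("top",uv1),ray("side",uv2)]
    for o,d in rs:
        d=d/np.linalg.norm(d);P=np.eye(3)-np.outer(d,d);A+=P;b+=P@o
    p=np.linalg.solve(A,b); return p
def snap(n,f): 
    im=read_camera(n); cv2.imwrite(f"pics/{f}.png",im[:,:,::-1]); return im
def down(yaw):
    # tool x down, tool z (jaw) along horizontal direction yaw
    x=np.array([0,0,-1.]);z=np.array([np.cos(yaw),np.sin(yaw),0]);y=np.cross(z,x)
    q=R.from_matrix(np.c_[x,y,z]).as_quat(); return [q[3],q[0],q[1],q[2]]
E
python3 - <<'E'
from h import *
for n in("top","side"):
    snap(n,n+"0"); print({k:np.round(v,3).tolist() if k!="distortion" else v for k,v in camera_info(n).items()})
    for t in["red_can_mid","blue_can_mid","bearing_mid","crate","mat","case","tray_handle","packet_mid","tape_mid"]:
        l=landmark_of(t,n); print(n,t,[(np.round(a["uv"],1).tolist(),round(a["confidence"],2)) for a in l[:3]])
print(state())
E
```

```text
{'K': [[452.191, 0.0, 323.006], [0.0, 452.191, 195.644], [0.0, 0.0, 1.0]], 'origin': [0.456, 0.019, 1.274], 'orientation': [0.71, 0.014, -0.025, -0.704]}
top red_can_mid [([408.2, 230.7], 0.68)]
top blue_can_mid [([447.1, 232.4], 0.82)]
top bearing_mid [([448.5, 151.7], 0.66), ([438.0, 287.0], 0.52), ([426.8, 210.9], 0.51)]
top crate [([428.2, 220.6], 0.62)]
top mat [([224.0, 214.3], 0.59)]
top case [([317.8, 208.5], 0.59)]
top tray_handle [([318.9, 206.6], 0.75), ([318.0, 204.1], 0.3)]
top packet_mid [([400.2, 196.8], 0.43), ([321.2, 207.2], 0.34)]
top tape_mid [([274.3, 120.8], 0.57)]
{'K': [[384.925, 0.0, 313.31], [0.0, 384.925, 199.452], [0.0, 0.0, 1.0]], 'origin': [0.475, -0.807, 0.797], 'orientation': [0.906, 0.422, -0.004, -0.037]}
side red_can_mid [([286.3, 281.8], 0.73)]
side blue_can_mid [([277.1, 318.5], 0.57)]
side bearing_mid [([220.7, 333.0], 0.92), ([314.0, 310.1], 0.85), ([384.4, 328.6], 0.77)]
side crate [([293.3, 316.1], 0.74)]
side mat [([292.1, 170.8], 0.78)]
side case [([304.0, 225.9], 0.62)]
side tray_handle [([305.9, 196.5], 0.9)]
side packet_mid [([322.2, 283.2], 0.5)]
side tape_mid [([379.3, 188.1], 0.65)]
{'time': 1.0, 'joint_positions': array([ 1.11250731,  0.59120568,  0.04840873,  1.60850359, -0.03324308,
        0.94269284, -0.03370976]), 'qvel': array([ 0.00056244,  0.00048268, -0.00163223,  0.00063186, -0.00054478,
        0.00021647, -0.00193039]), 'joint_efforts': array([-4.46624063e-04, -5.48655975e+01,  1.54622052e+00, -1.98543727e+01,
        9.39715159e-03,  1.50823758e-03,  2.50689266e-05]), 'eef_pos': array([ 0.25863109, -0.67730365,  0.23129725]), 'eef_rot': array([ 0.58239285,  0.4009768 ,  0.58242401, -0.40102176]), 'wrist_force': array([-0.13868051,  0.10492383,  0.05201709]), 'wrist_torque': array([-0.04833308,  0.00628531,  0.01240583]), 'width': 0.9979523640135094}
```

View pictures.

View pics/top0.png

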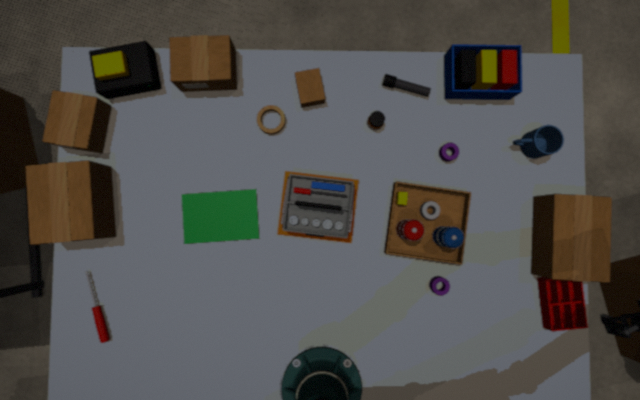

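View pics/side0.png

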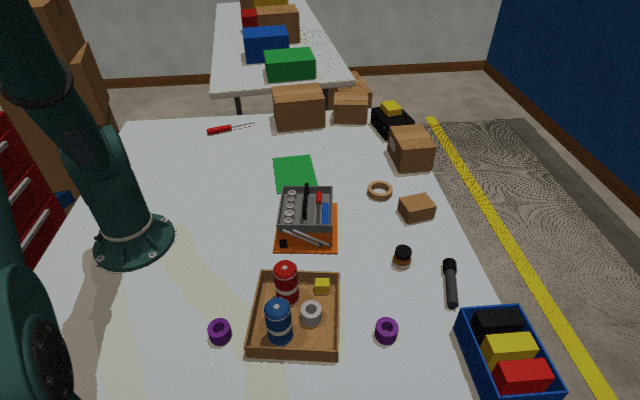

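The steel (grey-white) ring at top (430,210) and side (311,313) lies in the cardboard tray behind the cans, so it is the bearing. The purple rings at top (449,152) and (440,286), side (386,330) and (220,331), are decoys. The case's link arm slopes up towards the robot, so case +x is about world +x.

```bash
cat > m.py <<'E'
from h import *
top=read_camera("top");side=read_camera("side")
def yaw_of(th,z):
    reg=trace(th,"top")[0]["region"].astype(np.uint8)
    c,_=cv2.findContours(reg,0,1); c=max(c,key=cv2.contourArea).reshape(-1,2)
    h=cv2.convexHull(c.astype(np.int32)).reshape(-1,2)
    w=np.array([at_z("top",p,z)[:2] for p in h])
    r=cv2.minAreaRect((w*1000).astype(np.float32)); return np.round(r[0],1),np.round(r[1],1),round(r[2],1)
for th,z in(("crate",.045),("mat",.004),("case",.006)): print(th,yaw_of(th,z))
hsv=cv2.cvtColor(top,cv2.COLOR_RGB2HSV)
m=((hsv[...,0]<22)&(hsv[...,0]>5)&(hsv[...,1]>150)).astype(np.uint8);m[:,:270]=0;m[:,370:]=0;m[:160]=0;m[250:]=0
p=np.argwhere(m)[:,::-1]; h=cv2.convexHull(p.astype(np.int32)).reshape(-1,2)
print("foot",cv2.minAreaRect((np.array([at_z("top",q,.006)[:2] for q in h])*1000).astype(np.float32)))
for t,z in(("red_can_mid",.06),("blue_can_mid",.06),("bearing_mid",.0235),("tray_handle",.117),("packet_mid",.021),("tape_mid",.012),("crate",0),("mat",0)):
    a=[x["uv"] for x in landmark_of(t,"top")];b=[x["uv"] for x in landmark_of(t,"side")]
    if t=="bearing_mid":
        a=sorted(a,key=lambda u:np.hypot(u[0]-430,u[1]-210));b=sorted(b,key=lambda u:np.hypot(u[0]-311,u[1]-313))
    if a and b: print(t,"tri",tri(a[0],b[0]).round(3),"top",at_z("top",a[0],z).round(3),"side",at_z("side",b[0],z).round(3))
    else: print(t,a,b)
def blob(n,im,cond,box,z):
    x0,y0,x1,y1=box;hs=cv2.cvtColor(im,cv2.COLOR_RGB2HSV);mm=cond(hs);k=np.zeros_like(mm);k[y0:y1,x0:x1]=mm[y0:y1,x0:x1]
    p=np.argwhere(k)[:,::-1]; return p.min(0),p.max(0),p.mean(0)
c=cv2.resize(top[165:280,270:490],None,fx=3.5,fy=3.5,interpolation=cv2.INTER_CUBIC)
cv2.imwrite("pics/top1.png",cv2.convertScaleAbs(c,alpha=1.8)[:,:,::-1])
c=cv2.resize(side[175:375,230:360],None,fx=3,fy=3,interpolation=cv2.INTER_CUBIC)
cv2.imwrite("pics/side1.png",cv2.convertScaleAbs(c,alpha=1.5)[:,:,::-1])
E
python3 m.py
```

```text
crate (array([ 456.1, -287.2]), array([218.3, 201.1]), 82.3)
mat (array([500.1,  12. ]), array([197.4, 159.8]), 83.6)
case (array([497.5,  11.4]), array([216. , 184.9]), 83.6)
foot ((496.8582763671875, 13.879951477050781), (205.5567169189453, 175.443603515625), 83.74980163574219)
red_can_mid tri [ 0.436 -0.234  0.069] top [ 0.438 -0.236  0.06 ] side [ 0.434 -0.228  0.06 ]
blue_can_mid tri [ 0.422 -0.335  0.069] top [ 0.431 -0.337  0.06 ] side [ 0.413 -0.329  0.06 ]
bearing_mid tri [ 0.491 -0.292  0.029] top [ 0.492 -0.294  0.024] side [ 0.491 -0.288  0.023]
tray_handle tri [0.609 0.117 0.089] top [0.717 0.135 0.117] side [0.498 0.032 0.117]
packet_mid tri [ 0.521 -0.216  0.019] top [ 0.518 -0.215  0.021] side [ 0.524 -0.217  0.021]
tape_mid tri [0.738 0.144 0.032] top [0.747 0.145 0.012] side [0.741 0.167 0.012]
crate tri [ 0.459 -0.295  0.   ] top [ 0.463 -0.295  0.   ] side [ 0.455 -0.295  0.   ]
mat tri [0.472 0.276 0.012] top [0.474 0.279 0.   ] side [0.47  0.293 0.   ]
```

View pics/top1.png

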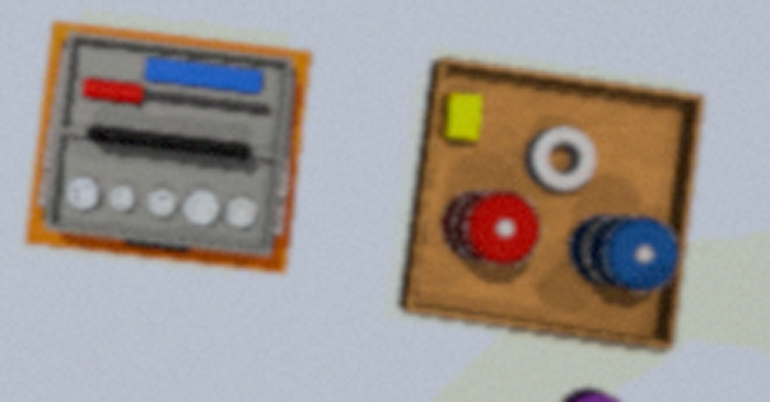

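```bash
python3 - <<'E'
from h import *
f=lambda u,v,z:at_z("top",(270+(u+.5)/3.5-.5,165+(v+.5)/3.5-.5),z)
for k,u,v,z in(("red",506,229,.115),("blue",645,254,.115),("bearing",562,158,.042)):print(k,f(u,v,z).round(4))
a,b=f(90,132,.117),f(250,151,.117);print("handle",(a+b).round(4)/2,np.linalg.norm(a-b),np.degrees(np.arctan2(-(a-b)[0],(a-b)[1])))
for z,cs in((.045,((438,60),(702,97),(668,347),(405,308))),(.006,((55,22),(312,52),(287,272),(28,243)))):
    P=np.array([f(u,v,z) for u,v in cs]);e=P[0]-P[1];e2=P[3]-P[2];s=e+e2
    c=P.mean(0);yaw=np.arctan2(-s[0],s[1]);print("rect",c.round(4),np.linalg.norm(e),np.linalg.norm(P[0]-P[3]),"yaw",np.degrees(yaw))
    if z>.04:
        M=R.from_euler('z',yaw).as_matrix()
        for l in((-.025,.047,0),(-.025,-.047,0),(.033,0,0)):print(" nominal",(c+M@l).round(4)[:2])
K,o,M,_=cam("top"); im=cv2.imread("pics/top0.png")
hsv=cv2.cvtColor(im,cv2.COLOR_BGR2HSV);m=cv2.inRange(hsv,(45,150,30),(80,255,255))
p=cv2.findNonZero(m).reshape(-1,2);h=cv2.convexHull(p).reshape(-1,2)
print("mat",cv2.minAreaRect((np.array([at_z("top",q,.004)[:2] for q in h])*1000).astype(np.float32)))
for k,q in(("red",(.43,-.238)),("blue",(.42,-.33))):
  for y in(-7,83):print(k,y,inverse_kinematics([*q,.1],down(np.radians(y))))
E
```

```text
red [ 0.4351 -0.2337  0.115 ]
blue [ 0.4177 -0.3358  0.115 ]
bearing [ 0.4895 -0.2936  0.042 ]
handle [0.497   0.01305 0.117  ] 0.11782441724846186 -6.266712750790054
rect [ 0.4548 -0.286   0.045 ] 0.2087529869149779 0.19455782717183015 yaw -7.700559399988873
 nominal [ 0.4363 -0.2361]
 nominal [ 0.4237 -0.3292]
 nominal [ 0.4875 -0.2904]
rect [0.4967 0.012  0.006 ] 0.20816701855610445 0.17830133516507665 yaw -6.020168728503368
mat ((468.021240234375, 287.0112609863281), (134.38656616210938, 203.4264373779297), 4.465958118438721)
red -7 [ 0.5687414   0.52286429 -0.20584189  2.21746615  0.25168357  0.42228393
  0.03721821]
red 83 [ 0.799101    0.56288036 -0.51586503  2.20762803  0.57756148  0.50307524
  1.28175006]
blue -7 [ 0.71570732  0.55660403 -0.18189658  2.12624992  0.21043857  0.475189
  0.25091982]
blue 83 [ 0.97276914  0.60443813 -0.53635151  2.11504151  0.57207363  0.56618456
  1.46868353]
```

View pics/side1.png

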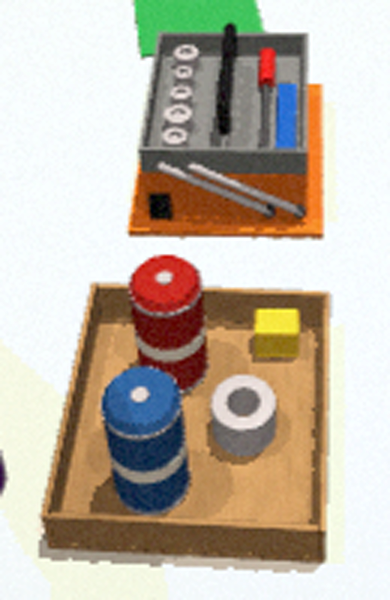

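The enlarged crops confirm the choice: the grey-white ring (side crop 243,415) is behind both cans. Red is on the crate's +y side and blue on its −y side. The link arms rise towards −x, so the case opens along +x. Next I move the cans.

```bash
cat >> h.py <<'E'
YC=np.radians(-7.5); YK=np.radians(-6.2); YM=np.radians(4.5)
RED=np.array([.4351,-.2337]);BLUE=np.array([.4177,-.3358]);BRG=np.array([.4895,-.2936]);HAN=np.array([.497,.013])
MAT=np.array([.468,.287]); my=np.array([-np.sin(YM),np.cos(YM)])
RM=MAT-.047*my; BM=MAT+.047*my
kx=np.array([np.cos(YK),np.sin(YK)]);ky=np.array([-kx[1],kx[0]])
HI=.25
def go(xy,z,yaw=None,feed=.15): move_linear([xy[0],xy[1],z],None if yaw is None else down(yaw),feed)
def rep(s):
    t=state();print(s,"t",round(t["time"],1),"tcp",t["eef_pos"].round(4),"w",round(t["width"],3),"F",np.round(t["wrist_force"],1))
def carry(a,za,ya,b,zb,yb,start=False):
    go(a,HI,ya,.3) if not start else reach([*a,HI],down(ya))
    go(a,za,feed=.15); gripper_close(); rep("gripped")
    go(a,HI); rep("lifted"); go(b,HI,yb,.3); go(b,zb+.03,feed=.2); go(b,zb,feed=.05); rep("at place"); ungrasp(); rep("open"); go(b,HI,feed=.2)
E
python3 - <<'E'
from h import *
f=lambda u,v:(230+(u+.5)/3-.5,175+(v+.5)/3-.5)
print("side dots",at_z("side",f(163,277),.115),at_z("side",f(139,395),.115),"bearing",at_z("side",f(243,402),.042))
for p,z,y in((RED,.06,YC),(BLUE,.06,YC),(RM,.06,YM),(BM,.06,YM),(BRG,.01,YC-.785),(HAN-.015*kx,.011,YK-1.571),(HAN,.098,YK),(HAN+.166*kx,.127,YK)):
    r=inverse_kinematics([*p,z],down(y)); print(None if r is None else r.round(2))
carry(RED,.06,YC,RM,.060,YM,True)
snap("top","top2")
E
```

```text
side dots [ 0.43327296 -0.22896698  0.115     ] [ 0.41533784 -0.33277667  0.115     ] bearing [ 0.48795147 -0.29513856  0.042     ]
[ 0.52  0.6  -0.16  2.23  0.28  0.33 -0.01]
[ 0.7   0.63 -0.14  2.14  0.22  0.39  0.25]
[-0.32  0.63 -0.32  2.15  0.47  0.42 -0.93]
[-0.43  0.68 -0.38  2.05  0.5   0.5  -1.1 ]
[ 0.47  0.73 -0.01  2.08  0.02  0.33 -0.47]
[-0.18  0.69  0.08  2.27 -0.29  0.19 -1.52]
[ 0.07  0.53 -0.25  2.2   0.3   0.43 -0.53]
[ 0.15  0.65 -0.32  1.82  0.29  0.72 -0.43]
gripped t 5.6 tcp [ 0.4357 -0.234   0.0609] w 0.64 F [-0.5  0.5  6.9]
lifted t 7.0 tcp [ 0.4343 -0.2334  0.249 ] w 0.635 F [ 0.3  0.6 -4. ]
at place t 10.4 tcp [0.4712 0.2398 0.0599] w 0.64 F [-0.9 -1.   1.7]
open t 10.9 tcp [0.472  0.2404 0.0601] w 1.002 F [-0.3  0.2 -0. ]
```

View pics/top2.png

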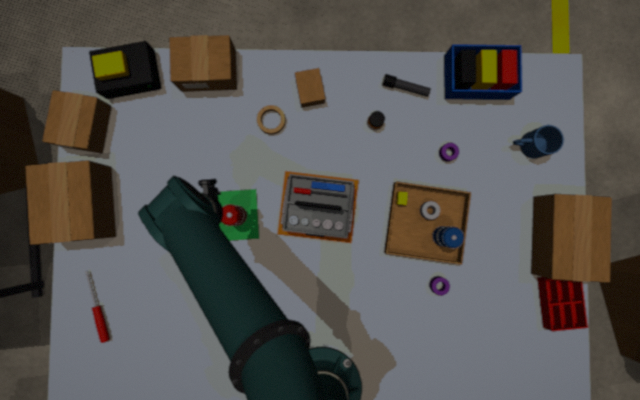

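The red can stands on the mat at (233,215), upright, and the rest of the scene is unchanged. Next is the blue can.

```bash
python3 - <<'E'
from h import *
carry(BLUE,.06,YC,BM,.060,YM)
go(HAN,HI,YK,.3); sleep(.2)
im=read_camera("side"); c=im[130:370,200:420]; cv2.imwrite("pics/side3.png",cv2.convertScaleAbs(cv2.resize(c,None,fx=2.5,fy=2.5,interpolation=cv2.INTER_CUBIC),alpha=1.4)[:,:,::-1])
for t in("red_can_mid","blue_can_mid","tray_handle","bearing_mid"):
    print(t,[(np.round(at_z("side",a["uv"],{"t":.117,"r":.059,"b":.059}[t[0]] if t!="bearing_mid" else .0235),3),round(a["confidence"],2)) for a in landmark_of(t,"side")[:3]])
rep("end")
E
```

```text
gripped t 15.9 tcp [ 0.4181 -0.3361  0.061 ] w 0.643 F [ 0.6 -0.1  5.5]
lifted t 17.3 tcp [ 0.4169 -0.3353  0.249 ] w 0.644 F [ 0.3  0.5 -4.6]
at place t 21.4 tcp [0.4639 0.3334 0.0601] w 0.642 F [-1.8 -2.7  2.8]
open t 21.8 tcp [0.4645 0.3341 0.06  ] w 0.998 F [-1.  -0.6  0.2]
red_can_mid [(array([0.466, 0.256, 0.059]), 0.89)]
blue_can_mid [(array([0.461, 0.349, 0.059]), 0.59)]
tray_handle [(array([0.495, 0.021, 0.117]), 0.79)]
bearing_mid [(array([ 0.644, -0.346,  0.023]), 0.9), (array([ 0.493, -0.289,  0.023]), 0.64), (array([ 0.285, -0.331,  0.023]), 0.57)]
end t 24.6 tcp [0.497  0.0134 0.25  ] w 1.0 F [-0.1  0.2 -0.8]
```

View pics/side3.png

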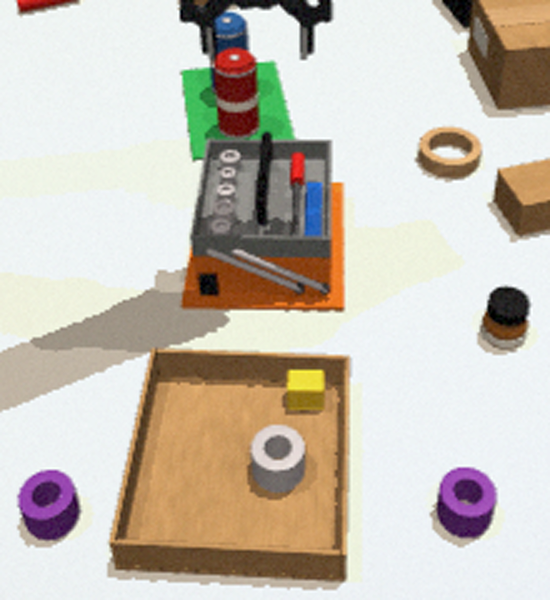

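Both cans stand on the mat (crop 236,95 and 230,40). The bearing at (278,460), the packet and the shut tray have not moved. Now I open the tray.

```bash
cat >> h.py <<'E'
def hpos(q,base): 
    return np.array(base)+np.r_[kx*.110*(np.sin(q-1.047)+.866),.110*(np.cos(q-1.047)-.5)]
def swing(q0,q1,base,n=8,feed=.1):
    for q in np.linspace(q0,q1,n+1)[1:]: move_linear(hpos(q,base),None,feed)
E
python3 - <<'E'
from h import *
go(HAN,.099,feed=.12); rep("over bar"); gripper_close(); rep("grip")
b=[*HAN,.099]; swing(0,.5,b,3); rep("q.5"); swing(.5,1.73,b,6); rep("open")
snap("side","x")
ungrasp(); rep("released"); p=state()["eef_pos"]; go(p[:2],.27); sleep(.1)
im=read_camera("side"); cv2.imwrite("pics/side4.png",cv2.convertScaleAbs(cv2.resize(im[130:370,200:420],None,fx=2.5,fy=2.5,interpolation=cv2.INTER_CUBIC),alpha=1.4)[:,:,::-1])
rep("up")
E
```

```text
over bar t 26.0 tcp [0.4975 0.0131 0.0996] w 1.003 F [ 0.  -0.3 -0. ]
grip t 26.7 tcp [0.4973 0.013  0.0992] w 0.118 F [0.6 0.  2.4]
q.5 t 27.7 tcp [0.5346 0.0088 0.138 ] w 0.117 F [-0.7 -0.4 -2.4]
open t 29.9 tcp [ 0.6615 -0.0051  0.1292] w 0.117 F [ 4.7 -2.3  1.5]
released t 30.7 tcp [ 0.6607 -0.0048  0.1293] w 0.998 F [-0.7  0.3  0.1]
up t 31.9 tcp [ 0.66   -0.0049  0.2687] w 1.001 F [ 0.7 -0.2  0.1]
```

View pics/side4.png

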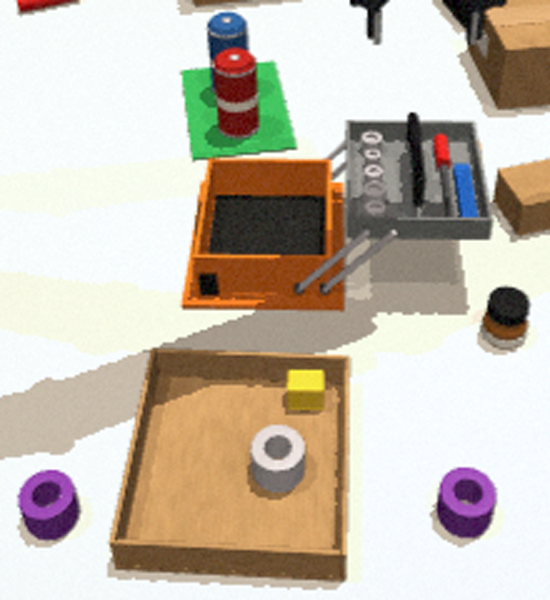

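The tray is fully open over (420,180) and the compartment is clear. Next is the bearing.

```bash
python3 - <<'E'
from h import *
B=np.array([.489,-.294]); P=HAN-.015*kx
carry(B,.010,YC-.785,P,.012,YK-1.571)
sleep(.2); go(HAN+.16*kx,.27,YK,.25)
im=read_camera("side"); cv2.imwrite("pics/side5.png",cv2.convertScaleAbs(cv2.resize(im[130:370,200:420],None,fx=2.5,fy=2.5,interpolation=cv2.INTER_CUBIC),alpha=1.4)[:,:,::-1])
l=landmark_of("bearing_mid","side");print([(at_z("side",a["uv"],.0245).round(3),round(a["confidence"],2)) for a in l])
rep("end")
E
```

```text
gripped t 35.4 tcp [ 0.4899 -0.2947  0.0111] w 0.564 F [0.2 0.1 5.6]
lifted t 37.2 tcp [ 0.4884 -0.2937  0.2491] w 0.567 F [-0.8 -0.6 -2.1]
at place t 40.4 tcp [0.4817 0.0147 0.012 ] w 0.565 F [-1.5  0.8  4. ]
open t 40.8 tcp [0.4822 0.0146 0.0119] w 1.0 F [-0.5  0.2 -0. ]
[(array([ 0.648, -0.351,  0.024]), 0.76), (array([ 0.281, -0.331,  0.024]), 0.61), (array([0.491, 0.023, 0.024]), 0.57)]
end t 44.2 tcp [ 0.6557 -0.0041  0.27  ] w 0.997 F [-0.5 -0.5 -0.3]
```

View pics/side5.png

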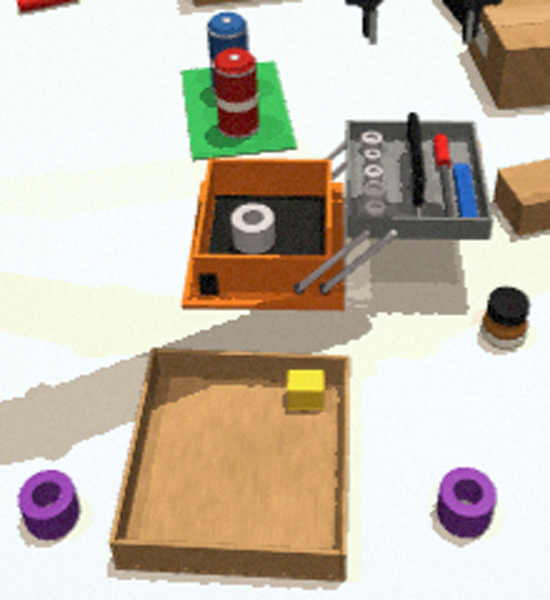

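The bearing lies flat in the compartment (crop 253,228), the packet has not moved, and the cans are still on the mat. Now I close the tray.

```bash
python3 - <<'E'
from h import *
b=[*HAN,.099]; p=hpos(1.735,b)
go(p[:2],.27); go(p[:2],p[2],feed=.12); rep("over bar"); gripper_close(); rep("grip")
swing(1.735,.5,b,6); rep("q.5"); swing(.5,.1,b,3,.08); swing(.1,.0,b,1,.03); rep("shut")
ungrasp(); rep("released"); go(HAN,HI); sleep(.3)
im=read_camera("side"); cv2.imwrite("pics/side6.png",cv2.convertScaleAbs(cv2.resize(im[130:370,200:420],None,fx=2.5,fy=2.5,interpolation=cv2.INTER_CUBIC),alpha=1.4)[:,:,::-1])
rep("end"); print("handle",[tri(a["uv"],landmark_of("tray_handle","side")[0]["uv"]) for a in []],landmark_of("tray_handle","side")[0])
E
```

```text
over bar t 45.8 tcp [ 0.6619 -0.0047  0.1299] w 0.999 F [-0.4 -0.1  0.7]
grip t 46.4 tcp [ 0.6623 -0.005   0.1292] w 0.115 F [ 2.9 -0.1 -0.4]
q.5 t 48.7 tcp [0.5325 0.0093 0.137 ] w 0.115 F [-5.2  2.1  2.3]
shut t 50.2 tcp [0.4975 0.0132 0.0997] w 0.117 F [-4.7  3.8  4.5]
released t 50.9 tcp [0.4971 0.013  0.099 ] w 1.0 F [-0.7  0.1 -0.7]
end t 52.4 tcp [0.4968 0.0131 0.2496] w 1.001 F [-0.2 -0.6  0.4]
handle [] {'uv': [305.8, 199.0], 'confidence': 0.95}
```

View pics/side6.png

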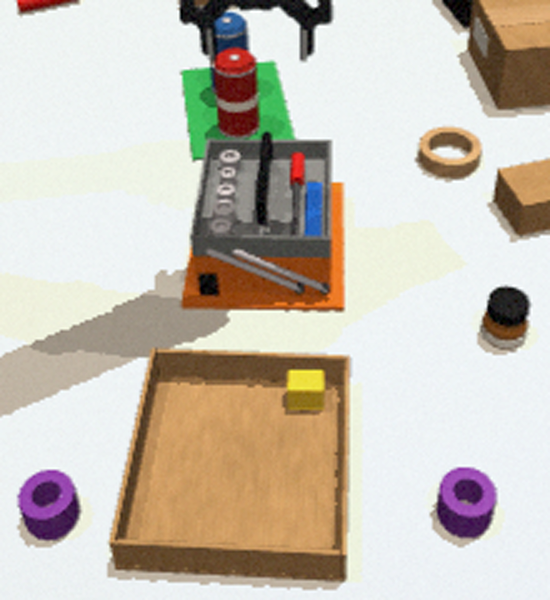

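The tray is fully shut and looks the same as in the earlier shut picture. The cans go back now, blue first and then red.

```bash
python3 - <<'E'
from h import *
carry(BM,.06,YM,BLUE,.0615,YC)
carry(RM,.06,YM,RED,.0615,YC)
reach([.259,-.677,.231],state()["eef_rot"] if 0 else [0.58239285,0.4009768,0.58242401,-0.40102176]); sleep(.5); rep("end")
top=snap("top","top7");im=read_camera("side")
c=cv2.resize(top[165:280,270:490],None,fx=3.5,fy=3.5,interpolation=cv2.INTER_CUBIC); cv2.imwrite("pics/top7c.png",cv2.convertScaleAbs(c,alpha=1.8)[:,:,::-1])
cv2.imwrite("pics/side7.png",cv2.convertScaleAbs(cv2.resize(im[130:370,200:420],None,fx=2.5,fy=2.5,interpolation=cv2.INTER_CUBIC),alpha=1.4)[:,:,::-1])
for t in("red_can_mid","blue_can_mid","packet_mid","tape_mid"):
  for n in("top","side"): print(t,n,[np.round(a["uv"],1).tolist() for a in landmark_of(t,n)[:2]])
E
```

```text
gripped t 55.5 tcp [0.4645 0.3341 0.061 ] w 0.646 F [-1.6  0.1  5.3]
lifted t 56.9 tcp [0.4638 0.3332 0.2489] w 0.647 F [ 0.4  0.6 -2.6]
at place t 61.0 tcp [ 0.4172 -0.3356  0.062 ] w 0.647 F [-2.9  2.1  6.3]
open t 61.4 tcp [ 0.4179 -0.3359  0.0614] w 0.998 F [-0.   0.1 -0.3]
gripped t 66.4 tcp [0.472  0.2403 0.0609] w 0.638 F [-0.5 -0.3  5.5]
lifted t 67.8 tcp [0.471  0.2396 0.249 ] w 0.639 F [-0.6  0.2 -3.7]
at place t 71.2 tcp [ 0.4346 -0.2336  0.0619] w 0.638 F [-2.9  0.9  7. ]
open t 71.7 tcp [ 0.4353 -0.2337  0.0614] w 1.001 F [ 0.2 -0.2  0.1]
end t 75.0 tcp [ 0.259 -0.677  0.231] w 0.998 F [-0.8 -0.4  1. ]
red_can_mid top [[411.9, 231.2]]
red_can_mid side [[285.1, 280.5]]
blue_can_mid top [[449.1, 233.8]]
blue_can_mid side []
packet_mid top [[403.8, 199.9]]
packet_mid side [[323.9, 281.7]]
tape_mid top [[272.6, 121.1]]
tape_mid side [[378.8, 188.2], [321.9, 280.5]]
```

View pics/top7c.png

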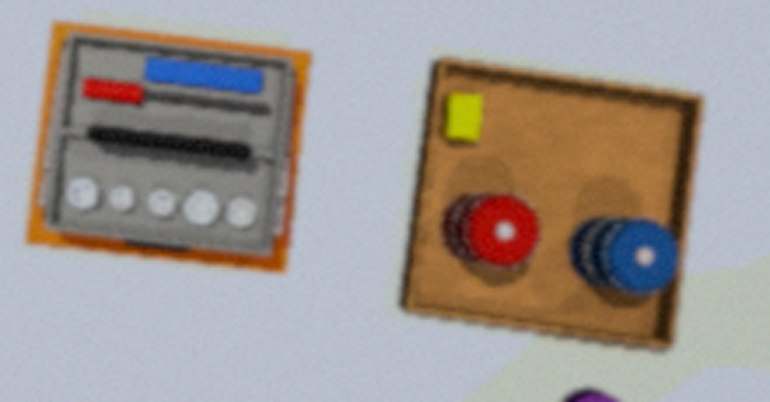

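View pics/side7.png

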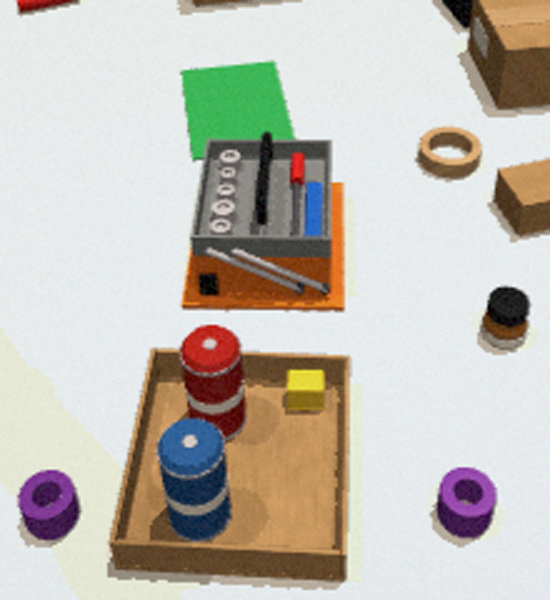

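The white dots on the can tops are at (506,231) and (645,256) in the crop, against (506,229) and (645,254) at the start, a shift of about 1–2 mm. The case, packet and tape match the first pictures.

```bash
python3 -c "
from cell import *
sign_off()"
```

```text
the job is handed in; nothing more can be done
```

The task is done and handed in at about 75 s on the robot's clock. I moved both cans to the mat and opened the tray by its handle. I then laid the steel bearing (not the purple rings) in the compartment, shut the tray over it, and put each can back in its own place.

- **Cans:** in the last pictures both stand upright and released, about 1–2 mm from where they started.
- **Case:** the tray looks fully shut, the same as at the start. I last saw the bearing lying flat in the compartment just before closing.
- **Packet and tape:** both look unmoved. The packet landmark read a few pixels off its first reading in the top view, but the enlarged crops show it in the same place.
- **Disagreements:** the side camera read positions about 5–15 mm further towards +y than the top camera, so I used the top values. In the last check the blue can's landmark was not found in the side view, though the can is plainly visible there.

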